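# Load the light-tight sample chamber

### The job

Press the thumb latch on the front of the black sample chamber so that its sprung lid pops up, stand the round narrow sample carrier fully home in the round nest inside (set down, not dropped), and then snap the lid shut so that the latch holds it. Be gentle: push the latch and the lid only as hard as they need, feeling for the click, as hard shoves bend them, and leave everything else on the bench where it is.

Things in the scene. Friction and masses are not known exactly. Their poses are not given: they have to be found in the camera images.
- chamber: Fixed black box, 120 (x) x 130 (y) x 62 mm high to its rim, walls 6 mm, open on top under a lid. Origin: centre of its underside on the bench; its own -x side is the front with the latch, +x side has the hinge; z up. Its yaw varies.
- lid (a joint): Angle of the lid (rad): 0 shut and latched, hard stop at -0.003, 1.75 fully open (just past upright), where its spring holds it. The spring lifts its front edge with about 1 N. To shut, push the outer face near the front edge round the arc about the hinge; from 11 to 5 mm above shut it pushes the latch nose aside (up to 7 to 11 N), then clicks 1 to 2 mm above the stop. Over 25 N breaks it.
- lid_front (a point): Point on the lid's outer face, mid-width, 8 mm in from its front edge, moving with the lid; z points out of the outer face. The lid is a plate 120 (x) x 130 (y) x 8 mm; a steel lip 24 mm wide sticks out 7 mm from its front edge and catches under the latch nose. The point is 112 mm from the hinge line and, shut, 8 mm above it (70 mm above the bench).
- lid_hinge (a point): Mid-point of the lid's hinge line, 62 mm above the bench at the back of the chamber (chamber +x); the hinge runs along the chamber's y axis.
- latch (a joint): Angle of the thumb latch's rocker (rad): 0 at rest, about 0.12 frees the lid (pad 5.5 mm down), hard stop at 0.14 (6.3 mm down). Pressing the pad straight down takes 2.5 to 4 N to start, 4 to 6 N to free the lid and 5 to 7 N just before the stop; a spring returns it. The freed lid takes 1 to 2 s to swing up. Over 18 N bends the latch.
- latch_pad (a point): Centre of the top face of the thumb latch's flat steel pad, 24 (x) x 32 (y) mm, level in front of the chamber, 46 mm above the bench at rest, to be pressed down. It lies 110 mm from the chamber's origin along chamber -x. The latch's nose stands between pad and lid, up to 76 mm above the bench.
- nest (a point): Centre of the floor of the round nest inside the chamber, 6 mm above the bench, 10 mm in front of the chamber's origin. The nest is a hole 48 mm wide and 8 mm deep in an aluminium plate; z up. A carrier that is not home in it keeps the lid from shutting.
- carrier_center (a point): The round sample carrier to load, at its centre half-way up (25 mm above its underside): dark steel disc 44 mm across and 12 mm thick with an upright knob 20 mm across on top, 50 mm high in all, 0.06 to 0.13 kg. It stands on the bench among two others: one with a square base and one with a wider disc. z up.
- square_carrier: Bystander: like the carrier but with a square base 44 x 44 mm, 50 mm high. Origin under its centre.
- wide_carrier: Bystander: like the carrier but with a disc 68 mm across, 50 mm high. Origin under its centre.
- driver: Bystander: screwdriver lying on the bench. Origin under its middle.
- solvent: Bystander: white bottle 52 mm across, 130 mm high. Origin under its centre.
- mug: Bystander: white mug 76 mm across, 90 mm high. Origin under its centre.
- lens_tube: Bystander: black lens tube 36 mm across, 58 mm high, standing. Origin under its centre.
- post_holder: Bystander: dark post on a foot 50 x 25 mm, 68 mm high. Origin under its centre.

How it is judged:
On the way, in this order (a step that is already met when the one before it is completed fails the run):
1. the latch is pressed and the lid pops open (past 1.2 rad) with the chamber still empty (value of joint lid above 1.2 rad and horizontal distance between carrier_center and nest above 0.05 m), for 0.1 s.
2. the round carrier stands home in the nest while the lid is open (value of joint lid above 1 rad and horizontal distance between carrier_center and nest below 0.005 m and z of carrier_center in the frame of nest below 0.028 m and angle between carrier_center's own z axis and vertical below 0.1 rad), for 0.2 s.
At the end, for the whole second after the job is handed in: The lid is shut and held by the latch (lid angle below 0.03 rad, latch sprung back below 0.04 rad), with the round carrier upright (within 0.1 rad) and fully home in the nest (within 5 mm of its centre, raised less than 3 mm) (value of joint lid below 0.03 rad and value of joint latch below 0.04 rad and horizontal distance between carrier_center and nest below 0.005 m and z of carrier_center in the frame of nest below 0.028 m and angle between carrier_center's own z axis and vertical below 0.1 rad); the robot touches nothing.
It fails at once if the latch is pushed with more than 18 N (contact force between latch and the fingers above 18 N or contact force between latch and the arm above 18 N).
It fails at once if the lid is pushed with more than 25 N (contact force between lid and the fingers above 25 N or contact force between lid and the arm above 25 N).
It fails at once if the carrier is dropped into the chamber (faster than 0.5 m/s inside it) (horizontal distance between carrier_center and nest below 0.045 m and z of carrier_center in the frame of nest below 0.07 m and linear speed of carrier above 0.5 m/s).
It fails at once if a bystander is moved by more than 30 mm (distance of any of square_carrier, wide_carrier, driver, solvent, mug, lens_tube, post_holder from where it was at the start of the episode above 0.03 m).
It also fails if it takes over 72 s, if anything falls off the work surface, if the arm or the gripper's body presses on something with over 40 N, if the wrist force passes 120 N, or if a joint passes its speed limit or range.

### The arm

A 6-joint arm with a two-finger parallel gripper is mounted at the origin on the work surface. World frame = base frame: x ahead of the robot, y to its left, z up, the work surface at z = 0. Lengths are in m, angles in rad, forces in N, time in s.
With the tool pointing down it reaches from about 0.35 to 0.775 m from the base axis. Payload 7.3 kg.
Tool frame: the origin (TCP) lies at the very end of the fingers, on their centre line; the grasp point (between the pads) lies 19 mm behind it (pinch_z is the distance from the TCP to the grasp point, in m); z points along the fingers, y is the line along which they close (so a half turn about z gives the same grasp; the last joint's range is limited). The gripper opens to 92 mm and grips with 3 to 60 N. Pads are 19 mm wide; open, the fingers measure 130 mm over their backs; the gripper's body (75 mm by 190 mm) begins 47 mm behind the grasp point.
Start: joints at [1.019, 0.342, 1.524, -0, 1.275, -0.146], TCP at [0.207, 0.482, 0.227] pointing down, gripper open.
Joint ranges: [-2.53, 2.53], [-0.77, 2.02], [0.04, 2.7], [-1, 4.14], [0.28, 2.66], [-3.11, 3.11]. Speed limits (rad/s): [2.57, 2.57, 3.14, 3.14, 3.14, 3.14].

### API

Orientations are given as [roll, pitch, yaw] about the fixed x, y, z axes, in that order (R = Rz(yaw) Ry(pitch) Rx(roll)).
In Python, from cell import * gives the robot as it stands.
- The arm moves only by the tool arm_command, never from a script. Its arguments are lists of equal length, an entry for each row: "fingers": the gripper command: -1 is fully open, 1 is shut, values between are in proportion; "travel": the shift along the tool's x, y, z in m, a list of three; "dr": the turn, a rotation vector about the tool's x, y, z in degrees, a list of three. In form: {"fingers": [fingers, ...], "travel": [[x, y, z], ...], "dr": [[wx, wy, wz], ...]}. A call has 1 to 8 rows; each row is the pose to reach, as a shift and turn from the pose commanded when the call began, along the tool's axes at that moment; what a row does not reach only later rows make up. A row lasts 1/12 s, in which the tool goes at most 41.7 mm and 7.16 degrees, less where a joint would pass 70% of its speed; a pose out of reach is approached as far as the arm can. A call with a gripper value outside its range is refused whole. The fingers move at their own pace and stop on an object; "squeeze" is the grip in N (left out, the last holds). Time passes only in rows, so rows that repeat a pose let the fingers close. It gives the time, the measured TCP pose, the force, the opening and the grip force at its end, in the units of the state.
- observe(): the state, without advancing time (a new reading comes with each control period).
- read_camera(name): name is "side" or "top"; returns a dict with "color" (384x512x3 uint8, blue, green, red), "z_map" (384x512 float32, m along the optical axis (not along the pixel's ray), 0 where there is no reading), "fx", "fy", "cx", "cy" (pixels), "k1" (the pictures are not rectified: a ray, as slopes to the right and down, at radius r is drawn at 1 + k1 r^2 times it, then the intrinsics apply), "R" (3x3) and "t" (3): a world point X has camera coordinates R X + t. Camera axes: x right, y down, z forward; pixel columns grow to the right and rows downward; lengths in m; the calibration is good to about 2 mm. A picture is of the moment at which its call begins.
- hand_in(): hands the job in; it is judged then, once.
The state is a dict: "time": time; "qpos": joint angles; "qvel": joint speeds; "joint_efforts": joint torques, N m; "tool_pos": TCP position; "tool_rot": TCP orientation; "contact_force": force on the tool from outside, world axes, zero at the start; "torque": the same for the moment, N m; "opening": finger opening in m; "grip_force": force on a finger pad.
Only numpy, scipy, OpenCV 4.12 (cv2) and the standard library are available. Lean on these libraries where they do the work, as an engineer would, in place of code of your own. Each camera call takes 0.05 s, during which the arm holds its last target. There are 200 camera calls.

## Working session

There is one attempt and no reset: what is moved stays moved. The work goes in short steps, Python scripts to look and compute and a tool call to move; the robot and the scene stay as the last step left them, time stands still between calls to the robot, and variables do not carry over. Pictures are saved under pics/ and viewed, at most 10 in all, crops included, and the job is handed in when it is done.

Besides the shell and the picture viewer there is one more tool, called after "Request:" as name(argument=value, ...), one argument or row to a line, values as JSON. arm_command: Moves the arm, as the interface text tells. Its arguments: {"type":"object","properties":{"fingers":{"type":"array","items":{"type":"number"}},"travel":{"type":"array","items":{"type":"array","items":{"type":"number"}}},"dr":{"type":"array","items":{"type":"array","items":{"type":"number"}}},"squeeze":{"type":"number"}},"required":["fingers","travel","dr"]}

```bash
ls; mkdir -p pics
python3 - <<'E'
from cell import *
import cv2,numpy as np
print(observe())
for n in("side","top"):
    c=read_camera(n); cv2.imwrite(f"pics/{n}0.png",c["color"]); np.savez(f"{n}0.npz",**c)
    print(n,c["fx"],c["fy"],c["cx"],c["cy"],c["k1"],c["R"],c["t"], (-c["R"].T@c["t"]))
E
```

```text
pics
{'time': 0.0, 'qpos': array([ 1.01898565e+00,  3.42694472e-01,  1.52502642e+00,  2.22544304e-05,
        1.27535519e+00, -1.45967267e-01]), 'qvel': array([-2.71549620e-04, -6.46022520e-05,  1.66616290e-03,  9.54397841e-04,
       -2.18763775e-03,  1.53143448e-05]), 'joint_efforts': array([ 3.78257323e-05, -4.31245029e+01, -2.44221461e+01,  7.17735942e-02,
        5.60407480e-02, -1.08515278e-04]), 'tool_pos': array([0.20701365, 0.48203033, 0.22605632]), 'tool_rot': array([-3.14012809e+00, -2.36819147e-04,  2.73574257e+00]), 'contact_force': array([ 0.34852798, -1.03583006, -0.22028329]), 'torque': array([-0.03330563,  0.03880749, -0.00745196]), 'grip_force': 0.0, 'opening': 0.091715968778998}
side 428.3114121630504 428.3114121630504 249.02926999203623 190.70110848027343 0.004388368321431266 [[ 0.97204157 -0.23479367 -0.00266814]
 [-0.16429954 -0.67199133 -0.72210339]
 [ 0.16775234  0.70235289 -0.69178   ]] [-0.53138561  0.1761544   1.11006162] [ 0.35925555 -0.78604673  0.89370231]
top 375.43711618051697 375.43711618051697 257.92721864802195 193.84617935146625 -0.014925126111350242 [[-0.01085341 -0.99990096  0.00895965]
 [-0.985383    0.00917158 -0.1701065 ]
 [ 0.17000748 -0.01067492 -0.98538495]] [0.01995788 0.55604802 1.16686916] [0.34976039 0.02731231 1.24422388]
```

View pics/top0.png

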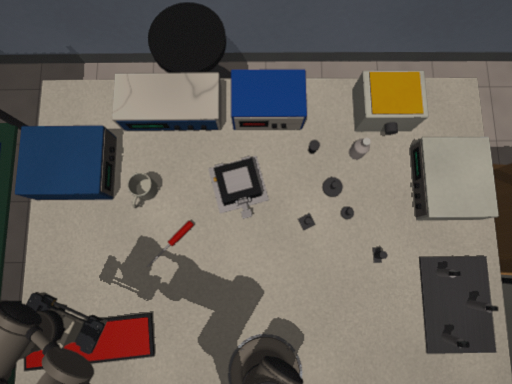

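View pics/side0.png

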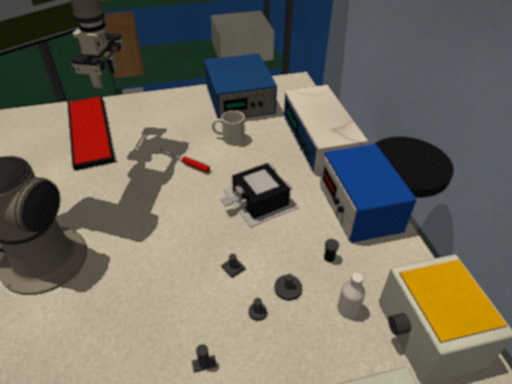

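The top view shows the chamber at about (238,182) with its latch at (247,208). The round carrier is at (347,212), the wide one at (333,187) and the square one at (307,221). In the side view the chamber is at (262,190) and the round carrier at (258,309). I'll write the helpers and look at enlarged crops of both.

```bash
cat > h.py <<'E'
import numpy as np,cv2
def load(f): return dict(np.load(f))
def ray(c,uv):
    uv=np.atleast_2d(np.asarray(uv,float)); d=np.c_[(uv[:,0]-c["cx"])/c["fx"],(uv[:,1]-c["cy"])/c["fy"]]
    s=d.copy()
    for _ in range(5): s=d/(1+c["k1"]*(s**2).sum(1,keepdims=True))
    D=np.c_[s,np.ones(len(s))]@c["R"]; return -c["R"].T@c["t"],D
def plane(c,uv,z):
    o,D=ray(c,uv); return o+D*((z-o[2])/D[:,2])[:,None]
def cloud(c,x0,y0,x1,y1):
    u,v=np.meshgrid(np.arange(x0,x1),np.arange(y0,y1)); uv=np.c_[u.ravel(),v.ravel()]
    o,D=ray(c,uv); z=c["z_map"][uv[:,1],uv[:,0]]; return uv,o+D*z[:,None],z>0
def tri(c1,a,c2,b):
    o1,d1=ray(c1,a);o2,d2=ray(c2,b);d1=d1[0];d2=d2[0]
    A=np.c_[d1,-d2];s=np.linalg.lstsq(A,o2-o1,rcond=None)[0]
    p,q=o1+s[0]*d1,o2+s[1]*d2
    return (p+q)/2,np.linalg.norm(p-q)
E
python3 - <<'E'
from h import *
t=load("top0.npz");s=load("side0.npz")
a=cv2.resize(t["color"][145:229,205:275],None,fx=6,fy=6,interpolation=cv2.INTER_CUBIC)
b=cv2.resize(s["color"][155:230,215:300],None,fx=4.6,fy=6.72,interpolation=cv2.INTER_CUBIC)
b=cv2.resize(b,(391,504)) ;a=cv2.resize(a,(400,504))
cv2.imwrite("pics/crop1.png",np.clip(np.hstack([a,b]).astype(float)*1.5,0,255).astype(np.uint8))
# carriers by dark mask + depth
for n,c,bx in(("top",t,(292,170,365,235)),("side",s,(215,245,310,330))):
    x0,y0,x1,y1=bx; g=cv2.cvtColor(c["color"],cv2.COLOR_BGR2GRAY)[y0:y1,x0:x1]
    m=(g<75).astype(np.uint8)
    k,l,st,ce=cv2.connectedComponentsWithStats(m)
    for i in range(1,k):
        if st[i,4]<15: continue
        uv=ce[i]+[x0,y0]
        print(n,uv.round(1),st[i],"z.006",plane(c,uv,.006)[0].round(4),"z.025",plane(c,uv,.025)[0].round(4))
    uv,P,ok=cloud(c,*bx)
    top=ok&(P[:,2]>.04)
    print(n,"high pts",[(tuple(u),*p.round(3)) for u,p in zip(uv[top],P[top])][:60:3])
E
```

```text
top [331.9 186.7] [ 31   7  19  20 288] z.006 [ 0.5855 -0.2353  0.006 ] z.025 [ 0.5818 -0.2312  0.025 ]
top [346.7 212.4] [ 49  37  13  12 119] z.006 [ 0.4979 -0.2809  0.006 ] z.025 [ 0.4957 -0.2762  0.025 ]
top [306.2 221.4] [  7  44  16  16 153] z.006 [ 0.4692 -0.1448  0.006 ] z.025 [ 0.4674 -0.1421  0.025 ]
top high pts [((np.int64(334), np.int64(181)), np.float64(0.596), np.float64(-0.234), np.float64(0.05)), ((np.int64(333), np.int64(182)), np.float64(0.593), np.float64(-0.23), np.float64(0.049)), ((np.int64(336), np.int64(182)), np.float64(0.592), np.float64(-0.24), np.float64(0.052)), ((np.int64(334), np.int64(183)), np.float64(0.589), np.float64(-0.233), np.float64(0.051)), ((np.int64(337), np.int64(183)), np.float64(0.589), np.float64(-0.243), np.float64(0.051)), ((np.int64(333), np.int64(184)), np.float64(0.586), np.float64(-0.23), np.float64(0.049)), ((np.int64(336), np.int64(184)), np.float64(0.586), np.float64(-0.24), np.float64(0.049)), ((np.int64(332), np.int64(185)), np.float64(0.583), np.float64(-0.227), np.float64(0.05)), ((np.int64(335), np.int64(185)), np.float64(
[... 2515 characters left out ...]
p.float64(0.465), np.float64(-0.149), np.float64(0.049)), ((np.int64(234), np.int64(258)), np.float64(0.473), np.float64(-0.151), np.float64(0.048)), ((np.int64(229), np.int64(259)), np.float64(0.46), np.float64(-0.148), np.float64(0.044)), ((np.int64(232), np.int64(259)), np.float64(0.467), np.float64(-0.153), np.float64(0.049)), ((np.int64(235), np.int64(259)), np.float64(0.474), np.float64(-0.153), np.float64(0.047)), ((np.int64(231), np.int64(260)), np.float64(0.464), np.float64(-0.153), np.float64(0.046)), ((np.int64(234), np.int64(260)), np.float64(0.472), np.float64(-0.155), np.float64(0.045)), ((np.int64(231), np.int64(261)), np.float64(0.464), np.float64(-0.153), np.float64(0.042))]
```

View pics/crop1.png

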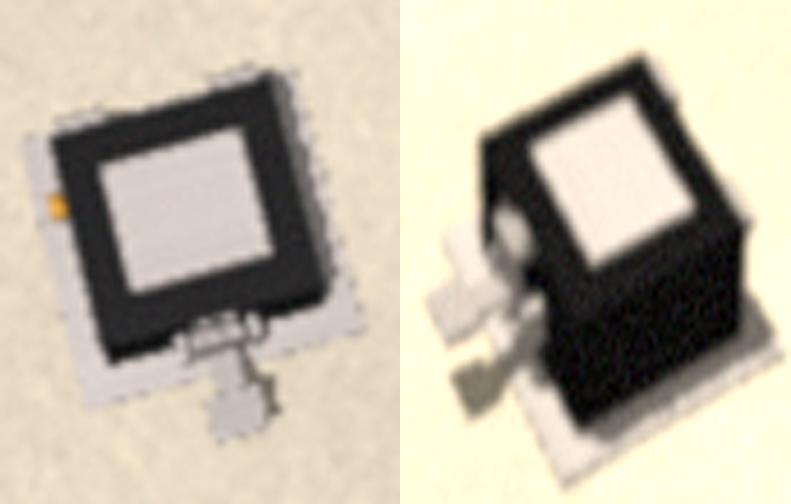

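The crop shows the closed lid as a black plate with a pale inset. The latch pad is near top pixel (247,213), in front of the lower-right edge. Next I'll fit the lid rectangle, the pad and the carrier in both views.

Run:
```python
from h import *
t=load("top0.npz");s=load("side0.npz")
for n,c,bx in(("top",t,(200,145,280,230)),("side",s,(215,155,305,232))):
    uv,P,ok=cloud(c,*bx)
    m=ok&(abs(P[:,2]-.07)<.006); Q=P[m]
    print(n,"lid z",np.median(Q[:,2]).round(4),m.sum(),cv2.minAreaRect((Q[:,:2]*1000).astype(np.float32)))
    x0,y0,x1,y1=bx; M=m.reshape(y1-y0,x1-x0).astype(np.uint8)
    k,l,st,ce=cv2.connectedComponentsWithStats(M); i=1+st[1:,4].argmax()
    cn=max(cv2.findContours((l==i).astype(np.uint8),0,2)[0],key=cv2.contourArea)[:,0]+[x0,y0]
    print("  contour",cv2.minAreaRect((plane(c,cn,.07)[:,:2]*1000).astype(np.float32)))
    # pale inset
    g=cv2.cvtColor(c["color"],cv2.COLOR_BGR2GRAY)[y0:y1,x0:x1]
    k,l,st,ce=cv2.connectedComponentsWithStats(((g>90)&(cv2.erode(cv2.morphologyEx(M,3,np.ones((5,5))),np.ones((5,5)))>0)).astype(np.uint8))
    i=1+st[1:,4].argmax(); cn=cv2.findContours((l==i).astype(np.uint8),0,2)[0][0][:,0]+[x0,y0]
    print("  inset",cv2.minAreaRect((plane(c,cn,.07)[:,:2]*1000).astype(np.float32)), plane(c,ce[i]+[x0,y0],.07)[0].round(4))
    m=ok&(abs(P[:,2]-.046)<.005)&(P[:,0]<.535); Q=P[m]; print("  pad",m.sum(),Q.mean(0).round(4),cv2.minAreaRect((Q[:,:2]*1000).astype(np.float32)))
# knob top / disc of the round carrier
for n,c,bx in(("top",t,(336,200,358,222)),("side",s,(244,294,272,326))):
    uv,P,ok=cloud(c,*bx)
    for lo,hi in((.046,.056),(.008,.017)):
        m=ok&(P[:,2]>lo)&(P[:,2]<hi)
        print(n,lo,m.sum(),P[m].mean(0).round(4),plane(c,uv[m].mean(0),.05 if lo>.04 else .012)[0].round(4),np.ptp(P[m],axis=0).round(3))
```

```text
top lid z 0.0702 1553 ((597.0487670898438, 81.43528747558594), (143.46945190429688, 129.72731018066406), 14.534937858581543)
  contour ((596.26171875, 81.1736831665039), (142.75131225585938, 129.7310028076172), 14.518875122070312)
  inset ((599.5034790039062, 80.62364959716797), (70.86444854736328, 81.03398132324219), 14.834149360656738) [0.5993 0.0807 0.07  ]
  pad 104 [0.5032 0.0596 0.0454] ((516.8906860351562, 73.11766052246094), (92.79431915283203, 46.445831298828125), 51.707462310791016)
side lid z 0.0694 1428 ((597.3799438476562, 80.76618957519531), (144.162353515625, 135.42822265625), 14.820181846618652)
  contour ((595.986083984375, 76.53628540039062), (142.1740264892578, 135.90872192382812), 15.407774925231934)
  inset ((599.86962890625, 81.75315856933594), (73.18819427490234, 83.94743347167969), 15.013944625854492) [0.5996 0.0802 0.07  ]
  pad 121 [0.5055 0.061  0.0447] ((506.987548828125, 81.8515625), (90.35993957519531, 52.84855270385742), 89.47234344482422)
top 0.046 31 [ 0.4986 -0.2791  0.0509] [ 0.4987 -0.2794  0.05  ] [0.017 0.016 0.008]
top 0.008 90 [ 0.4968 -0.2759  0.0119] [ 0.4968 -0.2759  0.012 ] [0.041 0.043 0.009]
side 0.046 56 [ 0.499  -0.2816  0.049 ] [ 0.4989 -0.2822  0.05  ] [0.02  0.019 0.007]
side 0.008 169 [ 0.4979 -0.2857  0.0114] [ 0.4978 -0.2861  0.012 ] [0.042 0.042 0.009]
```

```bash
cat > go.py <<'E'
import numpy as np
from cell import *
from scipy.spatial.transform import Rotation as Ro
def to(p,yaw,o=None):
    o=o or observe(); A=Ro.from_euler("xyz",o["tool_rot"]); B=Ro.from_euler("xyz",[np.pi,0,np.radians(yaw)])
    tr=A.inv().apply(np.array(p)-o["tool_pos"]); r=(A.inv()*B).as_rotvec(degrees=True)
    print("at",o["tool_pos"].round(4),"t",round(o["time"],2),"F",o["contact_force"].round(2),"-> travel",tr.round(4),"dr",r.round(2))
E
python3 - <<'E'
from h import *
t=load("top0.npz");s=load("side0.npz")
y=np.radians(14.8);ex=np.array([np.cos(y),np.sin(y)]);ey=np.array([-ex[1],ex[0]]);o=np.array([.5995,.0805])
for c,bx in((t,(200,145,280,230)),(s,(215,155,305,232))):
    uv,P,ok=cloud(c,*bx); X=(P[:,:2]-o)@ex;Y=(P[:,:2]-o)@ey
    m=ok&(X<-.09)&(X>-.14)&(P[:,2]>.035)&(P[:,2]<.056)&(abs(Y)<.04)
    print(m.sum(),"x",np.percentile(X[m],[0,3,50,97,100]).round(4),"y",np.percentile(Y[m],[0,3,50,97,100]).round(4),"z",np.median(P[m,2]))
    for lo,hi in((.055,.066),(.066,.1)):
        m=ok&(P[:,2]>lo)&(P[:,2]<hi); print(lo,"X",np.percentile(X[m],[0,1,5,95,99,100]).round(4),"Y",np.percentile(Y[m],[0,1,99,100]).round(4))
    m=ok&(P[:,2]>.066)&(abs(Y)>.03);print("edge X",np.percentile(X[m],[0,1,99,100]).round(4))
from go import *
to([.493,.0524,.16],194.8)
E
```

```text
84 x [-0.1206 -0.1198 -0.1077 -0.0921 -0.0901] y [-0.0144 -0.0134  0.0016  0.0161  0.0171] z 0.045779919656251056
0.055 X [-0.0733 -0.0732 -0.0633  0.0683  0.0698  0.0701] Y [-0.0632 -0.0632  0.0622  0.0662]
0.066 X [-0.0739 -0.0679 -0.0556  0.0571  0.0652  0.0689] Y [-0.0634 -0.0617  0.0649  0.0664]
edge X [-0.0588 -0.0578  0.0663  0.0689]
88 x [-0.1208 -0.1203 -0.1079 -0.0923 -0.0912] y [-0.0165 -0.0147 -0.0004  0.0162  0.0193] z 0.044449204026267286
0.055 X [-0.0731 -0.073  -0.0725  0.0663  0.0701  0.0722] Y [-0.068  -0.0661  0.0621  0.0685]
0.066 X [-0.0741 -0.0693 -0.0563  0.057   0.0641  0.0681] Y [-0.0669 -0.0652  0.0628  0.0676]
edge X [-0.059  -0.058   0.066   0.0681]
at [0.207  0.4821 0.2261] t 0.1 F [-0.62 -0.78 -0.03] -> travel [-0.4324 -0.2818  0.0664] dr [ -0.07  -0.04 -38.05]
```

Both views put the pad at chamber x ≈ -0.109 and z ≈ 0.045, as the text says. I'm moving above it with the gripper shut.

Request:
arm_command(
  fingers=[1,1,1,1,1,1,1,1],
  travel=[
    [-0.034,-0.022,0],
    [-0.068,-0.044,0],
    [-0.102,-0.066,0],
    [-0.136,-0.088,0],
    [-0.17,-0.11,0],
    [-0.204,-0.132,0],
    [-0.238,-0.154,0],
    [-0.27,-0.176,0],
  ],
  dr=[
    [0,0,-5],
    [0,0,-10],
    [0,0,-15],
    [0,0,-20],
    [0,0,-25],
    [0,0,-30],
    [0,0,-35],
    [0,0,-38],
  ],
  squeeze=15,
)

```text
time: 0.77
tool_pos: [0.3865, 0.2122, 0.2266]
tool_rot: [-3.142, -0.0, -2.88]
contact_force: [0.8, 1.1, -0.6]
opening: 0.0433
grip_force: 0.0
```

```bash
python3 -c "
from go import *
to([.493,.0524,.075],194.8)"
```

```text
at [0.3865 0.2122 0.2266] t 0.77 F [ 0.82  1.08 -0.62] -> travel [-0.0615 -0.1819  0.1516] dr [-0.   -0.01  0.2 ]
```

Request:
arm_command(
  fingers=[1,1,1,1,1,1,1,1],
  travel=[
    [-0.013,-0.037,0.0],
    [-0.026,-0.074,0.01],
    [-0.039,-0.111,0.03],
    [-0.052,-0.148,0.06],
    [-0.0615,-0.182,0.09],
    [-0.0615,-0.182,0.12],
    [-0.0615,-0.182,0.145],
    [-0.0615,-0.182,0.152],
  ],
  dr=[
    [0,0,0],
    [0,0,0],
    [0,0,0],
    [0,0,0],
    [0,0,0],
    [0,0,0],
    [0,0,0],
    [0,0,0],
  ],
)

```text
time: 1.43
tool_pos: [0.489, 0.0529, 0.0705]
tool_rot: [3.139, -0.008, -2.886]
contact_force: [-1.0, -0.4, 0.3]
opening: 0.0003
grip_force: 0.0
```

Request:
arm_command(
  fingers=[1,1,1],
  travel=[
    [0,0,0.01],
    [0,0,0.02],
    [0,0,0.02],
  ],
  dr=[
    [0,0,0],
    [0,0,0],
    [0,0,0],
  ],
)

```text
time: 1.68
tool_pos: [0.4913, 0.0543, 0.0541]
tool_rot: [3.141, -0.001, -2.883]
contact_force: [-1.5, 0.4, -0.1]
opening: 0.0003
grip_force: 0.0
```

```bash
python3 -c "
from go import *
to([.493,.0524,.045],194.8)"
```

```text
at [0.4913 0.0543 0.0541] t 1.68 F [-1.51  0.36 -0.13] -> travel [-0.0012 -0.0023  0.0091] dr [ 0.02 -0.04  0.  ]
```

Request:
arm_command(
  fingers=[1,1,1,1,1,1],
  travel=[
    [-0.001,-0.002,0.004],
    [-0.001,-0.002,0.007],
    [-0.001,-0.002,0.008],
    [-0.001,-0.002,0.009],
    [-0.001,-0.002,0.01],
    [-0.001,-0.002,0.01],
  ],
  dr=[
    [0,0,0],
    [0,0,0],
    [0,0,0],
    [0,0,0],
    [0,0,0],
    [0,0,0],
  ],
)

```text
time: 2.18
tool_pos: [0.4932, 0.0521, 0.0451]
tool_rot: [-3.141, 0.001, -2.884]
contact_force: [-0.4, -0.2, 3.2]
opening: 0.0001
grip_force: 1.7
```

Request:
arm_command(
  fingers=[1,1,1,1],
  travel=[
    [0,0,0.0007],
    [0,0,0.0014],
    [0,0,0.002],
    [0,0,0.002],
  ],
  dr=[
    [0,0,0],
    [0,0,0],
    [0,0,0],
    [0,0,0],
  ],
)

```text
time: 2.52
tool_pos: [0.493, 0.0521, 0.0427]
tool_rot: [3.141, -0.0, -2.884]
contact_force: [-1.8, -0.3, 5.3]
opening: 0.0007
grip_force: 2.5
```

Request:
arm_command(
  fingers=[1,1,1],
  travel=[
    [0,0,0.0007],
    [0,0,0.0012],
    [0,0,0.0012],
  ],
  dr=[
    [0,0,0],
    [0,0,0],
    [0,0,0],
  ],
)

```text
time: 2.77
tool_pos: [0.4928, 0.052, 0.0415]
tool_rot: [3.141, -0.001, -2.884]
contact_force: [-2.8, -0.8, 6.0]
opening: 0.0005
grip_force: 3.1
```

Request:
arm_command(
  fingers=[1,1,1],
  travel=[
    [0,0,0.0005],
    [0,0,0.001],
    [0,0,0.001],
  ],
  dr=[
    [0,0,0],
    [0,0,0],
    [0,0,0],
  ],
)

```text
time: 3.02
tool_pos: [0.4927, 0.052, 0.0407]
tool_rot: [3.141, -0.001, -2.884]
contact_force: [-3.3, -0.5, 8.5]
opening: 0.0005
grip_force: 4.3
```

```bash
cat > lid.py <<'E'
from h import *
from cell import *
c=read_camera("side"); uv,P,ok=cloud(c,190,60,330,240)
o=np.array([.5995,.0805]);y=np.radians(14.8);ex=np.array([np.cos(y),np.sin(y)]);ey=np.array([-ex[1],ex[0]])
X=(P[:,:2]-o)@ex;Y=(P[:,:2]-o)@ey
m=ok&(abs(X-.02)<.06)&(abs(Y)<.08)&(P[:,2]>.08); s=observe()
print("pts above 80mm",m.sum(),"max z",P[m,2].max() if m.any() else None,"X of high",np.median(X[m]) if m.any() else None,s["tool_pos"].round(4),s["contact_force"].round(1),s["time"])
E
python3 lid.py
```

```text
pts above 80mm 666 max z 0.13438698215602374 X of high 0.0005618806968898866 [0.4928 0.052  0.0407] [-3.4 -1.5  8.1] 3.0667
```

The latch clicked and the lid is rising, so I'm backing off and heading for the carrier.

Request:
arm_command(
  fingers=[1,1,1,1,1,1,-1,-1],
  travel=[
    [0,0,0],
    [0,0,-0.004],
    [0.005,0,-0.02],
    [0.02,0,-0.05],
    [0.04,0,-0.09],
    [0.04,0.04,-0.125],
    [0.04,0.08,-0.13],
    [0.04,0.12,-0.13],
  ],
  dr=[
    [0,0,0],
    [0,0,0],
    [0,0,0],
    [0,0,0],
    [0,0,0],
    [0,0,0],
    [0,0,0],
    [0,0,0],
  ],
)

```text
time: 3.73
tool_pos: [0.4275, 0.1509, 0.1731]
tool_rot: [-3.141, 0.007, -2.888]
contact_force: [1.7, 0.3, -0.2]
opening: 0.0099
grip_force: 0.0
```

Run:
```python
from go import *
from h import *
for yw in (150,194.8): to([.4987,-.2805,.17],yw)
for n in("side","top"):
    c=read_camera(n); cv2.imwrite(f"pics/{n}1.png",c["color"]); np.savez(f"{n}1.npz",**c)
t=load("top1.npz");s=load("side1.npz")
a=cv2.resize(t["color"][140:230,200:290],(396,504),interpolation=cv2.INTER_CUBIC)
b=cv2.resize(s["color"][120:230,210:310],(396,504),interpolation=cv2.INTER_CUBIC)
cv2.imwrite("pics/crop2.png",np.clip(np.hstack([a,b]).astype(float)*1.8,0,255).astype(np.uint8))
```

```text
at [0.4275 0.1509 0.1731] t 3.73 F [ 1.67  0.34 -0.23] -> travel [ 0.0395 -0.4354  0.003 ] dr [ 0.13  0.38 44.56]
at [0.4275 0.1509 0.1731] t 3.73 F [ 1.67  0.34 -0.23] -> travel [ 0.0395 -0.4354  0.003 ] dr [-0.03  0.39 -0.24]
```

View pics/crop2.png

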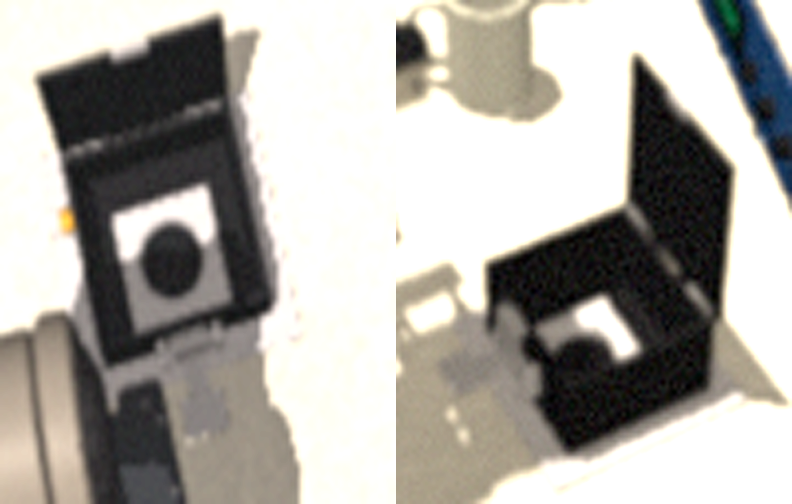

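The lid stands open. The dark round nest in the pale plate shows at about top pixel (239,186). On to the carrier.

Request:
arm_command(
  fingers=[0,0,0,0,0,0,0,0],
  travel=[
    [0.005,-0.038,0],
    [0.01,-0.076,0],
    [0.015,-0.114,0],
    [0.02,-0.152,0],
    [0.025,-0.19,0],
    [0.03,-0.228,0],
    [0.034,-0.266,0],
    [0.038,-0.304,0],
  ],
  dr=[
    [0,0,0],
    [0,0,0],
    [0,0,0],
    [0,0,0],
    [0,0,0],
    [0,0,0],
    [0,0,0],
    [0,0,0],
  ],
)

```text
time: 4.5
tool_pos: [0.4664, -0.1561, 0.1697]
tool_rot: [-3.142, 0.0, -2.885]
contact_force: [2.1, 0.2, -0.2]
opening: 0.046
grip_force: 0.0
```

Request:
arm_command(
  fingers=[0,0,0,0,0,0],
  travel=[
    [0,-0.038,0],
    [0,-0.076,0],
    [0,-0.11,0.02],
    [0,-0.13,0.05],
    [0.0,-0.13,0.07],
    [0.0,-0.13,0.07],
  ],
  dr=[
    [0,0,0],
    [0,0,0],
    [0,0,0],
    [0,0,0],
    [0,0,0],
    [0,0,0],
  ],
)

```text
time: 5.0
tool_pos: [0.4969, -0.2794, 0.0949]
tool_rot: [3.135, -0.006, -2.887]
contact_force: [-0.1, 1.4, -0.8]
opening: 0.0459
grip_force: 0.0
```

Run:
```python
from go import *
from h import *
to([.4987,-.2808,.020],194.8)
o=np.array([.5995,.0805]);y=np.radians(14.8);ex=np.array([np.cos(y),np.sin(y)]);ey=np.array([-ex[1],ex[0]])
for n,bx in (("top",(222,172,258,202)),("side",(235,178,280,216))):
    c=read_camera(n); np.savez(f"{n}2.npz",**c)
    x0,y0,x1,y1=bx
    uv,P,ok=cloud(c,*bx); L=(P[:,:2]-(o-.01*ex)); R=np.hypot(*L.T)
    m=ok&(R>.027)&(R<.034); print(n,"plate z",np.median(P[m,2]).round(4),"floor z",np.median(P[ok&(R<.015),2]).round(4))
    g=cv2.cvtColor(c["color"],cv2.COLOR_BGR2GRAY)[y0:y1,x0:x1]; print(np.percentile(g,[5,30,60,90]))
    mk=((P[:,2]<.011)&ok).reshape(g.shape).astype(np.uint8)
    for nm,M in(("dark",(g<70).astype(np.uint8)),("deep",mk)):
        k,l,st,ce=cv2.connectedComponentsWithStats(M)
        for i in range(1,k):
            if st[i,4]>30:
                p=plane(c,ce[i]+[x0,y0],.014)[0]; print(nm,st[i],p.round(4),"local",((p[:2]-o)@ex).round(4),((p[:2]-o)@ey).round(4))
    a=cv2.resize(c["color"][y0-10:y1+10,x0-10:x1+10],(390,400),interpolation=cv2.INTER_CUBIC)
    cv2.imwrite(f"pics/n_{n}.png",a)
cv2.imwrite("pics/nest.png",np.hstack([cv2.imread("pics/n_top.png"),cv2.imread("pics/n_side.png")]))
```

```text
at [ 0.4969 -0.2794  0.0949] t 5.0 F [-0.06  1.43 -0.76] -> travel [-0.0018 -0.0023  0.0749] dr [ 0.4  -0.32 -0.2 ]
top plate z 0.0138 floor z 0.0062
[ 21.  31.  82. 157.]
dark [  0   0  36  30 479] [0.5908 0.0763 0.014 ] local -0.0095 -0.0019
dark [ 10   8  14  13 136] [0.5889 0.0785 0.014 ] local -0.0108 0.0008
deep [  0   0  36  29 354] [0.6013 0.0831 0.014 ] local 0.0024 0.0021
deep [  7   7  18  16 170] [0.5905 0.08   0.014 ] local -0.0088 0.0018
deep [28 25  8  5 37] [0.5442 0.0282 0.014 ] local -0.0668 -0.0365
side plate z nan floor z nan
[ 23.   31.   65.  119.1]
dark [   0    6   45   32 1086] [0.5759 0.0557 0.014 ] local -0.0291 -0.018
  return _methods._mean(a, axis=axis, dtype=dtype,
  ret = ret.dtype.type(ret / rcount)
```

View pics/nest.png

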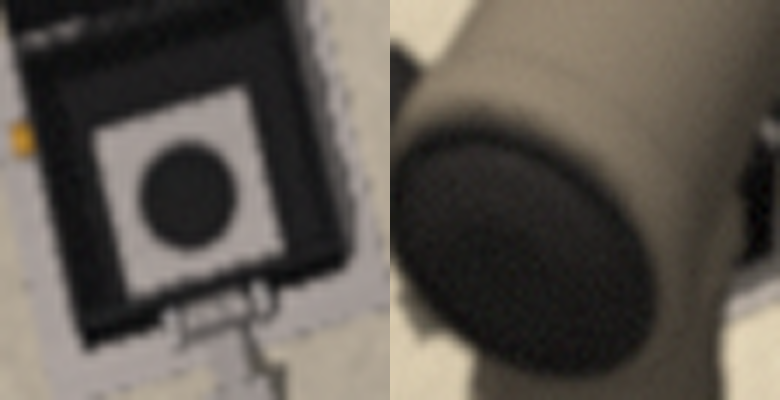

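The top view shows the nest clearly at (0.589, 0.0785), with plate z 0.014 and floor z 0.006, which match the text. The arm blocks the side view. Next is the grasp.

Request:
arm_command(
  fingers=[0,0,0,0,0,0],
  travel=[
    [-0.001,-0.001,0.02],
    [-0.001,-0.001,0.035],
    [-0.001,-0.001,0.05],
    [-0.001,-0.001,0.065],
    [-0.001,-0.001,0.07],
    [-0.001,-0.001,0.07],
  ],
  dr=[
    [0,0,0],
    [0,0,0],
    [0,0,0],
    [0,0,0],
    [0,0,0],
    [0,0,0],
  ],
)

```text
time: 5.6
tool_pos: [0.5011, -0.2794, 0.0305]
tool_rot: [3.142, 0.0, -2.883]
contact_force: [-0.2, 1.0, -0.4]
opening: 0.0459
grip_force: 0.0
```

```bash
python3 -c "
from go import *
to([.4987,-.2808,.020],194.8)"
```

```text
at [ 0.5011 -0.2794  0.0305] t 5.6 F [-0.15  1.04 -0.38] -> travel [ 0.0027 -0.0007  0.0105] dr [0. 0. 0.]
```

Request:
arm_command(
  fingers=[0,0,0.2,0.4,0.6,0.8,1,1],
  travel=[
    [0.0027,-0.0007,0.005],
    [0.0027,-0.0007,0.0105],
    [0.0027,-0.0007,0.0105],
    [0.0027,-0.0007,0.0105],
    [0.0027,-0.0007,0.0105],
    [0.0027,-0.0007,0.0105],
    [0.0027,-0.0007,0.0105],
    [0.0027,-0.0007,0.0105],
  ],
  dr=[
    [0,0,0],
    [0,0,0],
    [0,0,0],
    [0,0,0],
    [0,0,0],
    [0,0,0],
    [0,0,0],
    [0,0,0],
  ],
  squeeze=15,
)

```text
time: 6.27
tool_pos: [0.4986, -0.2814, 0.0199]
tool_rot: [-3.141, 0.0, -2.884]
contact_force: [-0.9, -0.6, 1.7]
opening: 0.02
grip_force: 15.0
```

Request:
arm_command(
  fingers=[1,1,1,1,1,1,1],
  travel=[
    [0,0,0],
    [0,0,0],
    [0,0,-0.02],
    [0,0,-0.05],
    [0,0,-0.08],
    [0,0,-0.11],
    [0,0,-0.13],
  ],
  dr=[
    [0,0,0],
    [0,0,0],
    [0,0,0],
    [0,0,0],
    [0,0,0],
    [0,0,0],
    [0,0,0],
  ],
)

```text
time: 6.85
tool_pos: [0.499, -0.2817, 0.1523]
tool_rot: [-3.139, 0.002, -2.884]
contact_force: [0.7, -0.7, -0.2]
opening: 0.0193
grip_force: 15.0
```

```bash
python3 -c "
from go import *
to([.5893,.0782,.15],194.8)"
```

```text
at [ 0.499  -0.2817  0.1523] t 6.85 F [ 0.7  -0.74 -0.2 ] -> travel [-0.1789  0.325   0.0019] dr [-0.12  0.1  -0.05]
```

Request:
arm_command(
  fingers=[1,1,1,1,1,1,1,1],
  travel=[
    [-0.01,0.02,0],
    [-0.028,0.052,0],
    [-0.046,0.085,0],
    [-0.064,0.118,0],
    [-0.082,0.15,0],
    [-0.1,0.182,0],
    [-0.118,0.214,0],
    [-0.136,0.247,0],
  ],
  dr=[
    [0,0,0],
    [0,0,0],
    [0,0,0],
    [0,0,0],
    [0,0,0],
    [0,0,0],
    [0,0,0],
    [0,0,0],
  ],
)

```text
time: 7.52
tool_pos: [0.5671, -0.0061, 0.1493]
tool_rot: [3.141, -0.0, -2.884]
contact_force: [0.5, -0.0, -1.5]
opening: 0.0195
grip_force: 15.0
```

Request:
arm_command(
  fingers=[1,1,1,1,1],
  travel=[
    [-0.018,0.032,0],
    [-0.033,0.06,0],
    [-0.043,0.078,0],
    [-0.043,0.078,0],
    [-0.043,0.078,0],
  ],
  dr=[
    [0,0,0],
    [0,0,0],
    [0,0,0],
    [0,0,0],
    [0,0,0],
  ],
)

```text
time: 7.93
tool_pos: [0.5885, 0.0797, 0.149]
tool_rot: [3.142, -0.001, -2.882]
contact_force: [0.0, -0.3, -1.0]
opening: 0.0194
grip_force: 15.0
```

Run:
```python
from go import *
from h import *
to([.5893,.0782,.07],194.8)
a=read_camera("top")["color"][130:230,190:290];b=read_camera("side")["color"][100:220,200:320]
cv2.imwrite("pics/over.png",np.clip(np.hstack([cv2.resize(i,(396,396),interpolation=cv2.INTER_CUBIC) for i in(a,b)])*1.6,0,255).astype(np.uint8))
```

```text
at [0.5885 0.0797 0.149 ] t 7.93 F [ 0.02 -0.3  -0.98] -> travel [-0.0004 -0.0016  0.079 ] dr [ 0.   -0.05  0.09]
```

View pics/over.png

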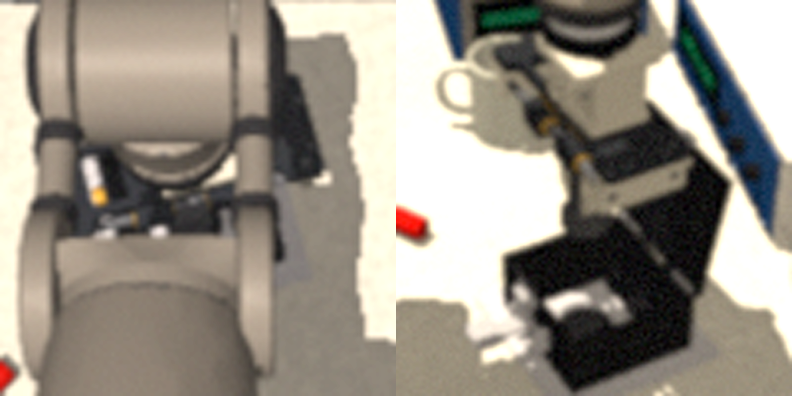

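The carrier hangs over the chamber at about side pixel (259,167), with the nest clear below at about (260,196). From the side view I'll measure the nest hole and the held disc together.

Run:
```python
from go import *
from h import *
c=read_camera("side"); uv,P,ok=cloud(c,225,140,300,220); T=observe()["tool_pos"]
for lo,hi in((.127,.146),(.136,.146)):
    m=ok&(P[:,2]>lo)&(P[:,2]<hi)&(np.hypot(*(P[:,:2]-T[:2]).T)<.032); Q=P[m]
    print("disc",m.sum(),Q.mean(0).round(4),Q.min(0).round(4),Q.max(0).round(4),cv2.minEnclosingCircle((Q[:,:2]*1000).astype(np.float32)))
y=np.radians(14.8);ex=np.array([np.cos(y),np.sin(y)]);ey=np.array([-ex[1],ex[0]]);n0=np.array([.5893,.0782])
R=np.hypot(*(P[:,:2]-n0).T)
m=ok&(P[:,2]<.0105)&(R<.035); L=(P[m,:2]-n0); print("deep",m.sum(),np.c_[L@ex,L@ey].min(0).round(4),np.c_[L@ex,L@ey].max(0).round(4))
# hole rim: plane z .014 on grey contour, circle fit on left/far rim
g=cv2.cvtColor(c["color"],cv2.COLOR_BGR2GRAY); q=plane(c,uv,.014); L=q[:,:2]-n0
W=np.array([(g[v,u]) for u,v in uv]); m=(np.hypot(*L.T)<.032)
th=np.arctan2(L@ey,L@ex)
for a in range(-180,180,30):
    k=m&(abs((th-np.radians(a)+np.pi)%(2*np.pi)-np.pi)<.2); r=np.hypot(*L[k].T); o=r.argsort()
    print(a,[(int(x*1e4),int(w)) for x,w in zip(r[o],W[k][o]) if x>.017])
```

```text
disc 121 [0.5848 0.0674 0.1381] [0.5672 0.0543 0.128 ] [0.6091 0.0972 0.1458] ((588.7027587890625, 76.21382904052734), 22.9267635345459)
disc 89 [0.5846 0.0694 0.1401] [0.5672 0.0543 0.1362] [0.6091 0.0972 0.1458] ((589.4846801757812, 76.68867492675781), 22.850942611694336)
deep 123 [-0.0144 -0.0105] [0.0271 0.0284]
-180 [(179, 18), (185, 21), (203, 14), (212, 16), (228, 11), (250, 2), (254, 11), (274, 6), (281, 7), (298, 9), (299, 7), (308, 5)]
-150 [(172, 22), (188, 19), (208, 20), (222, 13), (238, 12), (246, 22), (256, 9), (257, 21), (272, 13), (288, 19), (294, 16), (306, 1), (307, 12)]
-120 [(190, 21), (192, 16), (192, 18), (230, 12), (232, 12), (232, 2), (271, 13), (272, 11), (272, 11), (277, 15), (311, 13), (313, 5), (313, 7), (317, 7)]
-90 [(173, 16), (189, 14), (199, 17), (209, 11), (223, 15), (239, 6), (246, 7), (258, 8), (272, 16), (284, 10), (288, 12), (294, 11), (307, 15)]
-60 [(182, 19), (189, 16), (206, 12), (230, 11), (232, 8), (253, 6), (258, 14), (277, 11), (284, 19), (300, 8), (302, 11), (312, 16)]
-30 [(179, 30), (179, 21), (208, 28), (208, 44), (237, 50), (238, 67
[... 208 characters left out ...]
9), (188, 72), (207, 78), (222, 91), (240, 108), (246, 85), (259, 87), (275, 95), (292, 102), (298, 85), (312, 82)]
60 [(185, 90), (187, 97), (188, 84), (228, 117), (229, 128), (230, 100), (271, 129), (272, 151), (273, 101), (314, 123), (315, 142), (316, 93), (318, 147)]
90 [(182, 79), (203, 108), (217, 119), (234, 133), (243, 144), (254, 152), (269, 159), (283, 162), (286, 165), (293, 165), (306, 168)]
120 [(174, 60), (199, 82), (224, 115), (225, 113), (247, 139), (252, 134), (272, 154), (274, 160), (279, 132), (296, 166), (297, 159)]
150 [(173, 33), (174, 23), (202, 53), (203, 28), (231, 69), (232, 32), (261, 61), (261, 30), (267, 102), (290, 38), (290, 16), (296, 68), (319, 12), (319, 6)]
```

Request:
arm_command(
  fingers=[1,1,1,1,1,1,1,1],
  travel=[
    [-0.0005,-0.0015,0.01],
    [-0.0005,-0.0015,0.03],
    [-0.0005,-0.0015,0.05],
    [-0.0005,-0.0015,0.07],
    [-0.0005,-0.0015,0.085],
    [-0.0005,-0.0015,0.1],
    [-0.0005,-0.0015,0.106],
    [-0.0005,-0.0015,0.106],
  ],
  dr=[
    [0,0,0],
    [0,0,0],
    [0,0,0],
    [0,0,0],
    [0,0,0],
    [0,0,0],
    [0,0,0],
    [0,0,0],
  ],
)

```text
time: 8.75
tool_pos: [0.5884, 0.0764, 0.0416]
tool_rot: [3.141, -0.004, -2.885]
contact_force: [0.4, -0.5, -0.6]
opening: 0.0196
grip_force: 15.0
```

```bash
python3 -c "
from go import *
to([.5892,.0783,.03],194.8)"
```

```text
at [0.5884 0.0764 0.0416] t 8.75 F [ 0.41 -0.54 -0.62] -> travel [-0.0013  0.0017  0.0116] dr [ 0.06 -0.21 -0.13]
```

Request:
arm_command(
  fingers=[1,1,1],
  travel=[
    [0,0,0],
    [0,0,0],
    [0,0,0],
  ],
  dr=[
    [0,0,0],
    [0,0,0],
    [0,0,0],
  ],
)

```text
time: 9.0
tool_pos: [0.5904, 0.0771, 0.0447]
tool_rot: [-3.141, 0.002, -2.884]
contact_force: [0.4, 0.2, -0.4]
opening: 0.0198
grip_force: 15.0
```

```bash
python3 -c "
from go import *
to([.5892,.0783,.03],194.8)"
```

```text
at [0.5904 0.0771 0.0447] t 9.0 F [ 0.37  0.23 -0.4 ] -> travel [0.0009 0.0015 0.0147] dr [-0.03  0.12 -0.06]
```

Request:
arm_command(
  fingers=[1,1,1,1,1,1,1],
  travel=[
    [0.0005,0.001,0.003],
    [0.0005,0.001,0.006],
    [0.0005,0.001,0.007],
    [0.0005,0.001,0.008],
    [0.0005,0.001,0.009],
    [0.0005,0.001,0.01],
    [0.0005,0.001,0.01],
  ],
  dr=[
    [0,0,0],
    [0,0,0],
    [0,0,0],
    [0,0,0],
    [0,0,0],
    [0,0,0],
    [0,0,0],
  ],
)

```text
time: 9.58
tool_pos: [0.5889, 0.0782, 0.0333]
tool_rot: [3.141, -0.0, -2.884]
contact_force: [-0.0, -0.6, 0.4]
opening: 0.0196
grip_force: 15.0
```

Request:
arm_command(
  fingers=[1,1,1,1,1],
  travel=[
    [0,0,0.001],
    [0,0,0.002],
    [0,0,0.003],
    [0,0,0.003],
    [0,0,0.003],
  ],
  dr=[
    [0,0,0],
    [0,0,0],
    [0,0,0],
    [0,0,0],
    [0,0,0],
  ],
)

```text
time: 10.0
tool_pos: [0.5889, 0.0781, 0.0305]
tool_rot: [3.141, -0.0, -2.884]
contact_force: [0.6, -0.2, -0.6]
opening: 0.0192
grip_force: 15.0
```

No resistance, and the underside is now below the plate top, so it's going into the nest. Down the last 4–5 mm.

Request:
arm_command(
  fingers=[1,1,1,1,1,1],
  travel=[
    [0,0,0.001],
    [0,0,0.002],
    [0,0,0.003],
    [0,0,0.0035],
    [0,0,0.004],
    [0,0,0.004],
  ],
  dr=[
    [0,0,0],
    [0,0,0],
    [0,0,0],
    [0,0,0],
    [0,0,0],
    [0,0,0],
  ],
)

```text
time: 10.5
tool_pos: [0.5889, 0.0781, 0.0265]
tool_rot: [3.142, -0.0, -2.884]
contact_force: [1.1, 0.4, 0.1]
opening: 0.0196
grip_force: 15.0
```

Request:
arm_command(
  fingers=[1,1,1],
  travel=[
    [0,0,0.0005],
    [0,0,0.001],
    [0,0,0.001],
  ],
  dr=[
    [0,0,0],
    [0,0,0],
    [0,0,0],
  ],
)

```text
time: 10.75
tool_pos: [0.589, 0.0781, 0.0259]
tool_rot: [3.142, 0.0, -2.884]
contact_force: [-0.2, 0.4, 1.4]
opening: 0.0199
grip_force: 15.0
```

It has touched the floor at 0.026, as expected. Releasing with a partial opening and rising.

Request:
arm_command(
  fingers=[0.5,0.4,0.3,0.3,0.3,0.3,0.3,0.3],
  travel=[
    [0,0,0],
    [0,0,0],
    [0,0,0],
    [0,0,0],
    [0,0,-0.01],
    [0,0,-0.03],
    [0,0,-0.06],
    [0,0,-0.09],
  ],
  dr=[
    [0,0,0],
    [0,0,0],
    [0,0,0],
    [0,0,0],
    [0,0,0],
    [0,0,0],
    [0,0,0],
    [0,0,0],
  ],
)

```text
time: 11.42
tool_pos: [0.5884, 0.0781, 0.1166]
tool_rot: [3.141, -0.002, -2.884]
contact_force: [0.6, 0.4, -0.2]
opening: 0.032
grip_force: 0.0
```

Request:
arm_command(
  fingers=[1,1,1,1,1,1,1,1],
  travel=[
    [0,0,-0.03],
    [0,0,-0.07],
    [0,0,-0.11],
    [0,0,-0.15],
    [0,0,-0.16],
    [0,0,-0.16],
    [0,0,-0.16],
    [0,0,-0.16],
  ],
  dr=[
    [0,0,0],
    [0,0,0],
    [0,0,0],
    [0,0,0],
    [0,0,0],
    [0,0,0],
    [0,0,0],
    [0,0,0],
  ],
)

```text
time: 12.08
tool_pos: [0.5881, 0.0781, 0.274]
tool_rot: [3.141, -0.003, -2.884]
contact_force: [0.3, -0.1, 0.1]
opening: 0.0005
grip_force: 0.0
```

Run:
```python
from go import *
from h import *
s=observe(); print(s["tool_pos"],s["opening"],s["qpos"].round(2))
o=np.array([.5997,.0808]);y=np.radians(14.8);ex=np.array([np.cos(y),np.sin(y)]);ey=np.array([-ex[1],ex[0]])
c=read_camera("side"); uv,P,ok=cloud(c,225,100,310,225)
L=P[:,:2]-o; X=L@ex;Y=L@ey
m=ok&(np.hypot(X+.01,Y)<.03)&(P[:,2]>.02)&(P[:,2]<.08); print("carrier",m.sum(),"knob top z",np.percentile(P[m,2],[50,90,98]).round(4),np.c_[X,Y][m].mean(0).round(4))
for h in (.1,.12,.14,.16,.175):
    m=ok&(abs(P[:,2]-h)<.006)&(X>.04)&(X<.14)&(abs(Y)<.07); print("lid at",h,m.sum(),np.percentile(X[m],[5,50,95]).round(4) if m.any() else "",np.percentile(Y[m],[2,98]).round(3) if m.any() else "")
cv2.imwrite("pics/rel.png",np.clip(cv2.resize(c["color"][80:230,200:330],(520,600),interpolation=cv2.INTER_CUBIC)*1.6,0,255).astype(np.uint8))
```

```text
[0.58810511 0.07808729 0.27403679] 0.0004523768889905109 [ 0.    0.44  1.24  0.    1.46 -1.83]
carrier 89 knob top z [0.0424 0.0558 0.057 ] [-0.0131 -0.0046]
lid at 0.1 111 [0.0664 0.0688 0.0713] [-0.064  0.061]
lid at 0.12 112 [0.0702 0.0727 0.0751] [-0.065  0.06 ]
lid at 0.14 120 [0.0743 0.0761 0.0793] [-0.065  0.063]
lid at 0.16 123 [0.0775 0.0798 0.0831] [-0.065  0.062]
lid at 0.175 163 [0.0802 0.0833 0.09  ] [-0.064  0.063]
```

View pics/rel.png

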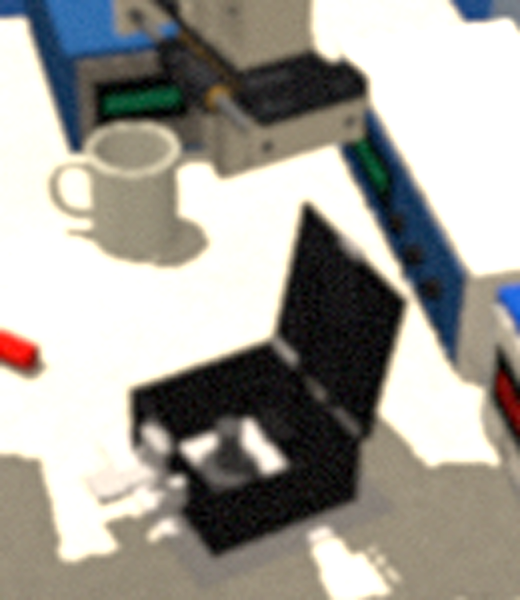

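The image shows the carrier standing in the nest, knob top at z ≈ 0.056 (the expected home height), and the lid open at about 1.75 rad. Before going behind the lid I'll check the clearance there.

Run:
```python
from go import *
from h import *
o=np.array([.5997,.0808]);y=np.radians(14.8);ex=np.array([np.cos(y),np.sin(y)]);ey=np.array([-ex[1],ex[0]])
for f in("top0.npz","side0.npz"):
    c=load(f); uv,P,ok=cloud(c,0,40,512,384); L=P[:,:2]-o; X=L@ex;Y=L@ey
    for a in np.arange(.09,.24,.02):
        m=ok&(X>a)&(X<a+.02)&(abs(Y)<.12); print(f,a.round(2),m.sum(),np.percentile(P[m,2],[50,99]).round(3) if m.any() else "")
W=lambda X,z:[*(o+X*ex),z]
to(W(.125,.25),194.8); to(W(.125,.165),194.8)
# corner path r=.110,h=.008
for th in (1.75,1.6,1.4,1.2,1.0,.8,.6,.4,.2,.1,.05,.0):
    r,h=.110,.008; print(th,"TCP X %.4f z %.4f"%(.06-r*np.cos(th)+h*np.sin(th)+.0095,.062+r*np.sin(th)+h*np.cos(th)))
```

```text
top0.npz 0.09 393 [0.    0.006]
top0.npz 0.11 387 [-0.     0.006]
top0.npz 0.13 393 [-0.     0.005]
top0.npz 0.15 502 [0.001 0.125]
top0.npz 0.17 675 [0.023 0.133]
top0.npz 0.19 611 [0.057 0.133]
top0.npz 0.21 672 [0.102 0.134]
top0.npz 0.23 440 [0.111 0.134]
side0.npz 0.09 195 [-0.001  0.003]
side0.npz 0.11 344 [-0.001  0.004]
side0.npz 0.13 354 [-0.001  0.004]
side0.npz 0.15 483 [0.    0.125]
side0.npz 0.17 646 [0.03  0.131]
side0.npz 0.19 622 [0.058 0.132]
side0.npz 0.21 615 [0.094 0.132]
side0.npz 0.23 302 [0.111 0.132]
at [0.5881 0.0781 0.2736] t 12.13 F [ 0.55 -0.1   0.55] -> travel [-0.137  -0.0002  0.0232] dr [ 0.06 -0.2  -0.05]
at [0.5881 0.0781 0.2736] t 12.13 F [ 0.55 -0.1   0.55] -> travel [-0.1373 -0.0003  0.1082] dr [ 0.06 -0.2  -0.05]
1.75 TCP X 0.0970 z 0.1688
1.6 TCP X 0.0807 z 0.1717
1.4 TCP X 0.0587 z 0.1718
1.2 TCP X 0.0371 z 0.1674
1.0 TCP X 0.0168 z 0.1589
0.8 TCP X -0.0014 z 0.1465
0.6 TCP X -0.0168 z 0.1307
0.4 TCP X -0.0287 z 0.1122
0.2 TCP X -0.0367 z 0.0917
0.1 TCP X -0.0392 z 0.0809
0.05 TCP X -0.0400 z 0.0755
0.0 TCP X -0.0405 z 0.0700
```

Instruments behind the lid stand at most 0.134 m high, so there is room.

Request:
arm_command(
  fingers=[1,1,1,1,1,1,1,1],
  travel=[
    [-0.03,0,0],
    [-0.06,0,0],
    [-0.09,0,0],
    [-0.115,0,0],
    [-0.132,0,0.01],
    [-0.137,0,0.03],
    [-0.137,0,0.06],
    [-0.137,0,0.08],
  ],
  dr=[
    [0,0,0],
    [0,0,0],
    [0,0,0],
    [0,0,0],
    [0,0,0],
    [0,0,0],
    [0,0,0],
    [0,0,0],
  ],
)

```text
time: 12.8
tool_pos: [0.7204, 0.1131, 0.1901]
tool_rot: [3.14, -0.006, -2.884]
contact_force: [-0.6, -0.5, -1.1]
opening: 0.0005
grip_force: 0.0
```

Request:
arm_command(
  fingers=[1,1,1],
  travel=[
    [0,0,0.014],
    [0,0,0.026],
    [0,0,0.026],
  ],
  dr=[
    [0,0,0],
    [0,0,0],
    [0,0,0],
  ],
)

```text
time: 13.05
tool_pos: [0.7192, 0.1129, 0.1638]
tool_rot: [3.14, -0.009, -2.884]
contact_force: [-0.4, 0.6, -0.8]
opening: 0.0002
grip_force: 0.0
```

```bash
cat > w.py <<'E'
from go import *
o=np.array([.5997,.0808]);y=np.radians(14.8);ex=np.array([np.cos(y),np.sin(y)])
def pos():
    s=observe(); L=s["tool_pos"][:2]-o; print("X %.4f Y %.4f z %.4f"%(L@ex,L@[-ex[1],ex[0]],s["tool_pos"][2]),s["contact_force"].round(1),"Fx' %.1f"%(s["contact_force"][:2]@ex),s["time"],s["tool_rot"].round(3))
pos()
E
python3 w.py
```

```text
X 0.1237 Y 0.0005 z 0.1638 [-0.4  0.6 -0.8] Fx' -0.3 13.05 [ 3.14  -0.009 -2.884]
```

Request:
arm_command(
  fingers=[1,1,1,1,1,1,1,1],
  travel=[
    [0.01,0,0],
    [0.018,0,-0.001],
    [0.024,0,-0.002],
    [0.028,0,-0.003],
    [0.034,0,-0.004],
    [0.04,0,-0.005],
    [0.046,0,-0.006],
    [0.053,0,-0.006],
  ],
  dr=[
    [0,0,0],
    [0,0,0],
    [0,0,0],
    [0,0,0],
    [0,0,0],
    [0,0,0],
    [0,0,0],
    [0,0,0],
  ],
)

```text
time: 13.72
tool_pos: [0.67, 0.0994, 0.176]
tool_rot: [-3.142, 0.001, -2.884]
contact_force: [1.5, 0.4, 0.8]
opening: 0.0007
grip_force: 0.6
```

```bash
python3 w.py
```

```text
X 0.0727 Y 0.0001 z 0.1760 [1.5 0.4 0.8] Fx' 1.5 13.7167 [-3.142e+00  1.000e-03 -2.884e+00]
```

Request:
arm_command(
  fingers=[1,1,1,1,1,1,1,1],
  travel=[
    [0.008,0,0.002],
    [0.016,0,0.004],
    [0.025,0,0.006],
    [0.034,0,0.008],
    [0.043,0,0.011],
    [0.052,0,0.015],
    [0.06,0,0.019],
    [0.068,0,0.025],
  ],
  dr=[
    [0,0,0],
    [0,0,0],
    [0,0,0],
    [0,0,0],
    [0,0,0],
    [0,0,0],
    [0,0,0],
    [0,0,0],
  ],
)

```text
time: 14.38
tool_pos: [0.6043, 0.0821, 0.1513]
tool_rot: [-3.141, 0.002, -2.884]
contact_force: [0.4, 0.6, 0.7]
opening: 0.0003
grip_force: 0.7
```

```bash
python3 w.py
```

```text
X 0.0047 Y 0.0000 z 0.1513 [0.4 0.6 0.7] Fx' 0.5 14.3833 [-3.141e+00  2.000e-03 -2.884e+00]
```

Request:
arm_command(
  fingers=[1,1,1,1,1,1,1,1],
  travel=[
    [0.007,0,0.005],
    [0.013,0,0.011],
    [0.019,0,0.017],
    [0.025,0,0.024],
    [0.03,0,0.032],
    [0.034,0,0.04],
    [0.038,0,0.048],
    [0.041,0,0.056],
  ],
  dr=[
    [0,0,0],
    [0,0,0],
    [0,0,0],
    [0,0,0],
    [0,0,0],
    [0,0,0],
    [0,0,0],
    [0,0,0],
  ],
)

```text
time: 15.05
tool_pos: [0.5645, 0.0716, 0.094]
tool_rot: [-3.142, 0.0, -2.884]
contact_force: [1.0, -0.0, 0.6]
opening: 0.0001
grip_force: 0.7
```

```bash
python3 w.py
```

```text
X -0.0363 Y 0.0001 z 0.0940 [ 1.  -0.   0.6] Fx' 1.0 15.05 [-3.142  0.    -2.884]
```

Request:
arm_command(
  fingers=[1,1,1,1,1,1],
  travel=[
    [0.001,0,0.004],
    [0.002,0,0.008],
    [0.003,0,0.011],
    [0.003,0,0.013],
    [0.003,0,0.014],
    [0.003,0,0.014],
  ],
  dr=[
    [0,0,0],
    [0,0,0],
    [0,0,0],
    [0,0,0],
    [0,0,0],
    [0,0,0],
  ],
)

```text
time: 15.55
tool_pos: [0.5618, 0.071, 0.0806]
tool_rot: [3.141, -0.0, -2.884]
contact_force: [-0.8, -0.2, 1.1]
opening: 0.0004
grip_force: 0.6
```

Request:
arm_command(
  fingers=[1,1,1,1,1],
  travel=[
    [0,0,0.001],
    [0,0,0.002],
    [0,0,0.003],
    [0,0,0.004],
    [0,0,0.004],
  ],
  dr=[
    [0,0,0],
    [0,0,0],
    [0,0,0],
    [0,0,0],
    [0,0,0],
  ],
)

```text
time: 15.97
tool_pos: [0.5616, 0.0709, 0.0773]
tool_rot: [-3.142, -0.0, -2.884]
contact_force: [-3.5, -1.1, 7.2]
opening: 0.0001
grip_force: 3.4
```

Request:
arm_command(
  fingers=[1,1,1,1],
  travel=[
    [0,0,0.0007],
    [0,0,0.0014],
    [0,0,0.002],
    [0,0,0.002],
  ],
  dr=[
    [0,0,0],
    [0,0,0],
    [0,0,0],
    [0,0,0],
  ],
)

```text
time: 16.3
tool_pos: [0.5613, 0.0708, 0.0755]
tool_rot: [-3.141, -0.001, -2.884]
contact_force: [-5.4, -1.3, 9.6]
opening: 0.0005
grip_force: 4.5
```

Request:
arm_command(
  fingers=[1,1,1,1],
  travel=[
    [0,0,0.0005],
    [0,0,0.001],
    [0,0,0.0015],
    [0,0,0.0015],
  ],
  dr=[
    [0,0,0],
    [0,0,0],
    [0,0,0],
    [0,0,0],
  ],
)

```text
time: 16.63
tool_pos: [0.5614, 0.0709, 0.0737]
tool_rot: [-3.142, -0.001, -2.884]
contact_force: [-3.0, -0.8, 5.4]
opening: 0.0002
grip_force: 2.8
```

Request:
arm_command(
  fingers=[1,1,1,1],
  travel=[
    [0,0,0.0006],
    [0,0,0.0012],
    [0,0,0.0018],
    [0,0,0.0018],
  ],
  dr=[
    [0,0,0],
    [0,0,0],
    [0,0,0],
    [0,0,0],
  ],
)

```text
time: 16.97
tool_pos: [0.562, 0.071, 0.071]
tool_rot: [3.141, 0.0, -2.884]
contact_force: [-0.1, -0.3, -0.2]
opening: 0.0006
grip_force: 0.0
```

Request:
arm_command(
  fingers=[1,1,1,1],
  travel=[
    [0,0,0.0005],
    [0,0,0.001],
    [0,0,0.001],
    [0,0,0.001],
  ],
  dr=[
    [0,0,0],
    [0,0,0],
    [0,0,0],
    [0,0,0],
  ],
)

```text
time: 17.3
tool_pos: [0.5621, 0.071, 0.0704]
tool_rot: [3.142, 0.0, -2.884]
contact_force: [-1.0, -0.0, 1.6]
opening: 0.0007
grip_force: 0.5
```

The force fell to zero at 0.071, which is the click. One more light press, then back off and check.

Request:
arm_command(
  fingers=[1,1,1,1,1,1,1],
  travel=[
    [0,0,0.0005],
    [0,0,0.0005],
    [0,0,-0.005],
    [0,0,-0.02],
    [0,0,-0.06],
    [0,0,-0.09],
    [0,0,-0.09],
  ],
  dr=[
    [0,0,0],
    [0,0,0],
    [0,0,0],
    [0,0,0],
    [0,0,0],
    [0,0,0],
    [0,0,0],
  ],
)

```text
time: 17.88
tool_pos: [0.5652, 0.071, 0.1669]
tool_rot: [-3.139, 0.011, -2.884]
contact_force: [1.9, -0.7, 0.6]
opening: 0.0006
grip_force: 0.0
```

Request:
arm_command(
  fingers=[1,1,1,1,1,1],
  travel=[
    [0,0,0],
    [0,0,0],
    [0,0,0],
    [0,0,0],
    [0,0,0],
    [0,0,0],
  ],
  dr=[
    [0,0,0],
    [0,0,0],
    [0,0,0],
    [0,0,0],
    [0,0,0],
    [0,0,0],
  ],
)

```text
time: 18.38
tool_pos: [0.5615, 0.071, 0.1595]
tool_rot: [3.141, -0.001, -2.884]
contact_force: [-0.4, -0.1, -0.4]
opening: 0.0006
grip_force: 0.0
```

Run:
```python
from h import *
from cell import *
o=np.array([.5997,.0808]);y=np.radians(14.8);ex=np.array([np.cos(y),np.sin(y)]);ey=np.array([-ex[1],ex[0]])
c=read_camera("side"); uv,P,ok=cloud(c,215,140,305,232); L=P[:,:2]-o; X=L@ex;Y=L@ey
for a in(-.05,-.02,.02,.04):
    m=ok&(abs(X-a)<.012)&(abs(Y)<.055)&(P[:,2]<.12);print("lid z at",a,m.sum(),np.median(P[m,2]).round(4))
m=ok&(abs(X+.112)<.01)&(abs(Y)<.014)&(P[:,2]>.03)&(P[:,2]<.06);print("pad z",np.median(P[m,2]).round(4))
cv2.imwrite("pics/end.png",cv2.resize(c["color"],(512,384)))
```

```text
lid z at -0.05 398 0.067
lid z at -0.02 224 0.07
lid z at 0.02 209 0.0699
lid z at 0.04 207 0.0694
pad z 0.0455
```

View pics/end.png

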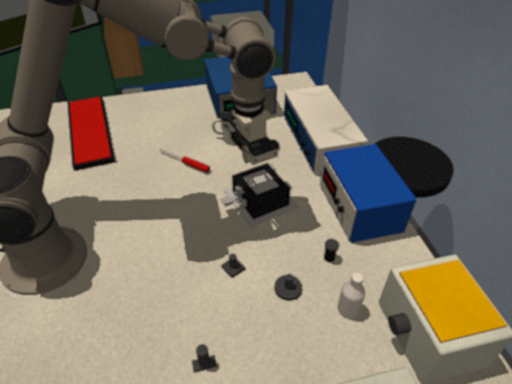

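The image shows the lid level and shut at z 0.070 around pixel (262,190), the latch pad sprung back at 0.0455, the bystanders in place and the arm clear.

```bash
python3 -c "
from cell import *
print(hand_in())"
```

```text
the job is handed in; nothing more can be done
None
```

I popped the chamber open, stood the round carrier home in the nest and snapped the lid shut on the latch; the job was handed in at about 18 s, but the hand-in returned no verdict.

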